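# Air the cheese case: push its window up to the red tab

### The arm

A 6-joint arm with a two-finger parallel gripper is mounted at the origin on a cart in front of the work surface, level with it; the furniture and walls round the work are solid. World frame = base frame: x ahead of the robot, y to its left, z up, the work surface at z = 0. Lengths are in mm, angles in rad, forces in N, time in s.
With the tool pointing down it reaches from about 350 to 875 mm from the base axis. Payload 4.2 kg.
Tool frame: the origin (TCP) lies at the very end of the fingers, on their centre line; the grasp point (between the pads) lies 19 mm behind it; z points along the fingers, y is the line along which they close (so a half turn about z gives the same grasp; the last joint's range is limited). The gripper opens to 85 mm and grips with 20 to 120 N. Pads are 22 mm wide; open, the fingers measure 114 mm over their backs; the gripper's body (76 mm by 85 mm) begins 54 mm behind the grasp point. The pads swing forward as they close: fully open they stand 13 mm farther back than shut.
Start: joints at [1.585, 0.385, 0.008, 0, -1.194, -0.259], TCP at [151.445, 606.353, 231.312] pointing down, gripper open.
Joint ranges: [-3.14, 3.14], [-1.21, 2.06], [-1.07, 1.41], [-3.16, 2.05], [-2.99, -0.16], [-3.1, 3.1]. Speed limits (rad/s): [2.79, 2.79, 3.14, 3.14, 3.14, 3.14].

### API

Orientations are given as a unit quaternion [x, y, z, w].
In Python, from bench import arm, optics gives the robot as it stands. The module is installed in compiled form; this text tells all that it offers.
- The arm moves only by the tool step_arm, never from a script. Its argument "motion" is a list of rows, each an object with "dr": the turn, a rotation vector about the tool's x, y, z in units of 8 degrees (1.0 is 8 degrees), a list of three; "slide": the shift along the tool's x, y, z in mm, a list of three; "jaw": the finger opening in mm, from 0 to 85.4. A call has exactly 8 rows; each row is the pose to reach, as a shift and turn from the pose commanded when the call began, along the tool's axes at that moment; what a row does not reach only later rows make up. A row lasts 1/8 s, in which the tool goes at most 62.5 mm and 10.7 degrees, less where a joint would pass 70% of its speed; a pose out of reach is approached as far as the arm can. A call with a gripper value outside its range is refused whole. The fingers move at their own pace and stop on an object; the grip force is fixed at half the most. Time passes only in rows, so rows that repeat a pose let the fingers close, or fill a call up. It gives the time, the measured TCP pose, the force, the opening and the grip force at its end, in the units of the state.
- arm.read_state(): the state, without advancing time (a new reading comes with each control period).
- optics.get_image(name): name is "scene" or "side" or "wrist"; returns the picture (480x640x3 uint8, blue, green, red); there is no depth.
- optics.camera_info(name): a dict with "camera_matrix" (3x3 intrinsics, pixels), "k1" (the pictures are not rectified: a ray, as slopes to the right and down, at radius r is drawn at 1 + k1 r^2 times it, then the intrinsics apply), "view" (4x4, takes a point from world to camera coordinates); the wrist camera has in their place "T_tool_cam" (4x4, takes a point from camera to tool coordinates, whose origin is the TCP and whose axes are the flange's). Camera axes: x right, y up, looking along -z (the intrinsics and any distortion apply to the point x, -y, -z); pixel columns grow to the right and rows downward; lengths in mm; the calibration is good to about 2 mm. A picture is of the moment at which its call begins: read the wrist's pose just before it. camera_info takes no time and is no camera call.
- arm.job_done(): hands the job in; it is judged then, once.
The state is a dict: "clock": time; "joints": joint angles; "joint_vel": joint speeds; "joint_efforts": joint torques, N m; "position": TCP position; "ee_rot": TCP orientation; "contact_force": force on the tool from outside, world axes, zero at the start; "wrist_torque": the same for the moment, N m; "gripper_width": finger opening in mm; "grasp_force": force on a finger pad.
Only numpy, scipy, OpenCV 4.12 (cv2) and the standard library are available. Lean on these libraries where they do the work, as an engineer would, in place of code of your own. Each camera call takes 0.05 s, during which the arm holds its last target. There are 200 camera calls.

### The job

Open the cheese case to its airing height: with the fingers, push the counterweighted front window up from beneath its blue ledge, slowly and steadily, until the ledge is level with the red tab on the guide post, and leave it standing there. Do not pinch the ledge, and leave the spice jar, the beaker and the cup where they are.

Things in the scene. Friction and masses are not known exactly. Their poses are not given: they have to be found in the camera images.
- cheese_case: fixed countertop cheese case, 260 mm wide, 170 mm deep: wooden plinth 88 mm high, a glazed box on it (roof at 262 mm), two aluminium guide posts at the front corners, crossbar (top at 434 mm). Origin: centre of its underside, on the worktop; x points from front to back (into the case), y to the left seen from its front, z up. Front face at x = -85 mm
- window (a joint): height of the sliding front window above fully shut, m: 0 shut, 0.15 at the top stop. Glass in an aluminium frame (212 mm wide, 152 mm tall), about 0.3 kg, counterweighted: it stays at whatever height it is left; pushing it needs about 1 to 4 N. In the rules window_c0 is the lower layer (7 mm) of its blue ledge, window_c1 the upper layer (5 mm)
- ledge_mid (a point): middle of the blue ledge on the window's lower edge: 200 mm wide (case y), 12 mm thick, underside 6 mm below this point and 100 mm above the worktop when shut. Front edge 25 mm in front of this point (case -x), 44 mm in front of the case's front face; upper 5 mm set back 4 mm. Free space beneath, down to the worktop
- red_tab_mid (a point): centre of the red marker tab (24 x 22 x 12 mm), clamped on the front of one guide post, left or right, 119 mm to the side of the case's middle; as thick as the ledge. It marks the height wanted, 63 to 137 mm above the ledge's shut height
- white_tab_mid (a point): centre of the white marker tab of the same size on the other guide post, lower; of no concern here
- spice_jar: loose spice jar with red lid, 41 mm across, 105 mm tall, origin at the centre of its underside; leave alone
- beaker: loose white and blue pottery beaker without a handle, 74 mm across, 66 mm tall, origin at the centre of its underside; leave alone
- cup: loose porcelain cup with handle, 76 x 100 x 62 mm, origin at its underside; leave alone

How it is judged (in metres and radians):
On the way:
1. the fingers (or the gripper behind them) push the ledge from beneath and have brought it to within 30 mm of the red tab's height (contact force between any of the fingers, the arm and window_c0 above 0.3 N and z of ledge_mid in the frame of red_tab_mid above -0.03 m), for 0.05 s.
At the end, for the whole second after the job is handed in: The ledge stands level with the red tab, within 8 mm up or down, the window is at rest, and the spice jar, beaker and cup are within 20 mm of where they stood (z of ledge_mid in the frame of red_tab_mid between -0.008 and 0.008 m and velocity of joint window between -0.005 and 0.005 m/s and distance of each of spice_jar, beaker, cup from where it was at the start of the episode below 0.02 m); the robot touches nothing.
It fails at once if the ledge is pinched (fingers press on its top and its underside at once) (contact force between the fingers and window_c0 above 0.5 N and contact force between the fingers and window_c1 above 0.5 N).
It fails at once if the window is flung up or slammed (faster than 0.3 m/s) (velocity of joint window above 0.3 m/s or velocity of joint window below -0.3 m/s).
It fails at once if the spice jar is displaced by more than 20 mm, lifted or knocked over (distance of spice_jar from where it was at the start of the episode above 0.02 m or angle between spice_jar's own z axis and vertical above 0.5 rad).
It fails at once if the beaker is displaced by more than 20 mm, lifted or knocked over (distance of beaker from where it was at the start of the episode above 0.02 m or angle between beaker's own z axis and vertical above 0.5 rad).
It fails at once if the cup is displaced by more than 20 mm, lifted or knocked over (distance of cup from where it was at the start of the episode above 0.02 m or angle between cup's own z axis and vertical above 0.5 rad).
It also fails if it takes over 38 s, if anything falls off the work surface, if the arm or the gripper's body presses on something with over 40 N, if the wrist force passes 120 N, or if a joint passes its speed limit or range.

## Working session

There is one attempt and no reset: what is moved stays moved. The work goes in short steps, Python scripts to look and compute and a tool call to move; the robot and the scene stay as the last step left them, time stands still between calls to the robot, and variables do not carry over. Pictures are saved under pics/ and viewed, at most 10 in all, crops included, and the job is handed in when it is done.

Besides the shell and the picture viewer there is one more tool, called after "Call:" as name([rows], argument=value, ...), one row to a line, values as JSON. step_arm: Moves the arm, as the interface text tells. Its arguments: {"type":"object","properties":{"motion":{"type":"array","items":{"type":"object","properties":{"dr":{"type":"array","items":{"type":"number"}},"slide":{"type":"array","items":{"type":"number"}},"jaw":{"type":"number"}}}}},"required":["motion"]}

```bash
mkdir -p pics; cat > h.py <<'E'
import numpy as np, cv2
from bench import arm, optics
from scipy.spatial.transform import Rotation as R
def ray(name,u,v):
    i=optics.camera_info(name);K=np.array(i["camera_matrix"]);k=i["k1"]
    d=np.array([(u-K[0,2])/K[0,0],(v-K[1,2])/K[1,1]]);s=d.copy()
    for _ in range(30): s=d/(1+k*(s@s))
    if name=="wrist":
        st=arm.read_state();T=np.eye(4);T[:3,:3]=R.from_quat(st["ee_rot"]).as_matrix();T[:3,3]=st["position"];M=T@np.array(i["T_tool_cam"])
    else: M=np.linalg.inv(np.array(i["view"]))
    return M[:3,3],M[:3,:3]@np.array([s[0],-s[1],-1.])
def atz(name,u,v,z):
    o,d=ray(name,u,v);return o+d*(z-o[2])/d[2]
def tri(*obs):
    A=np.zeros((3,3));b=np.zeros(3);L=[]
    for n,u,v in obs:
        o,d=ray(n,u,v);d=d/np.linalg.norm(d);P=np.eye(3)-np.outer(d,d);A+=P;b+=P@o;L.append((P,o))
    x=np.linalg.solve(A,b);return x,[round(float(np.linalg.norm(P@(x-o))),1) for P,o in L]
def proj(name,p):
    i=optics.camera_info(name);K=np.array(i["camera_matrix"]);c=np.array(i["view"])@np.append(p,1)
    s=np.array([c[0],-c[1]])/-c[2];s=s*(1+i["k1"]*(s@s));return K[0,0]*s[0]+K[0,2],K[1,1]*s[1]+K[1,2]
E
python3 - <<'E'
from h import *
for n in("scene","side"):
    cv2.imwrite(f"pics/{n}0.png",optics.get_image(n)); i=optics.camera_info(n);print(n,np.linalg.inv(np.array(i["view"])).round(2).tolist())
print(optics.camera_info("wrist")["T_tool_cam"]);print(arm.read_state())
E
```

```text
scene [[0.41, 0.53, -0.75, -273.4], [-0.91, 0.21, -0.35, -384.69], [-0.02, 0.82, 0.57, 798.83], [0.0, 0.0, 0.0, 1.0]]
side [[-0.62, 0.66, -0.42, -116.12], [-0.79, -0.52, 0.33, 601.86], [-0.0, 0.54, 0.84, 1563.35], [0.0, 0.0, 0.0, 1.0]]
[[-9.64653124e-04  9.44667262e-01  3.28028709e-01  8.43435543e+01]
 [ 9.99999343e-01  7.08322970e-04  9.00905813e-04 -7.39865536e-01]
 [ 6.18705958e-04  3.28029362e-01 -9.44667325e-01 -1.43316607e+02]
 [ 0.00000000e+00  0.00000000e+00  0.00000000e+00  1.00000000e+00]]
{'clock': 0.1, 'joints': array([ 1.58461152e+00,  3.85490995e-01,  6.75459983e-03, -4.28604891e-04,
       -1.19399668e+00, -2.58617419e-01]), 'joint_vel': array([-0.00075108, -0.00224347,  0.0031986 ,  0.00213868, -0.00029931,
        0.0016063 ]), 'joint_efforts': array([-4.25921089e-04, -3.93318343e+01,  1.88929492e+01,  4.19788286e+00,
       -2.58589200e-03,  4.12649072e-06]), 'position': array([151.32590739, 605.86497989, 230.32198861]), 'ee_rot': array([ 9.92508192e-01, -1.22174100e-01, -6.58463054e-05,  9.86451752e-04]), 'contact_force': array([-0.84525949,  0.55615265, -1.56708323]), 'wrist_torque': array([ 0.02812768,  0.03294718, -0.04740532]), 'grasp_force': 0.0, 'gripper_width': 85.33080796984483}
```

View pics/scene0.png

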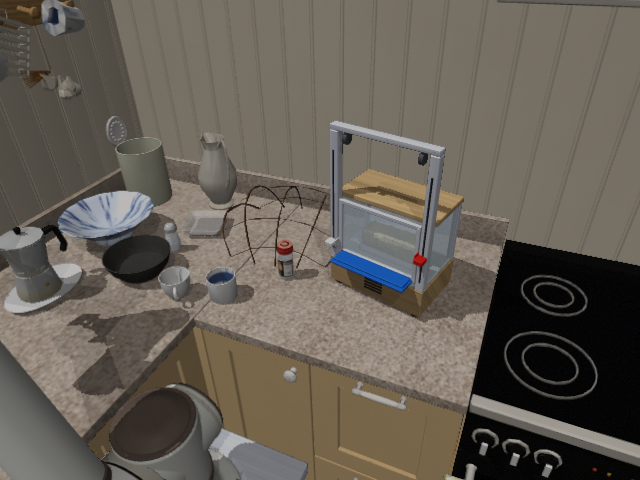

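View pics/side0.png

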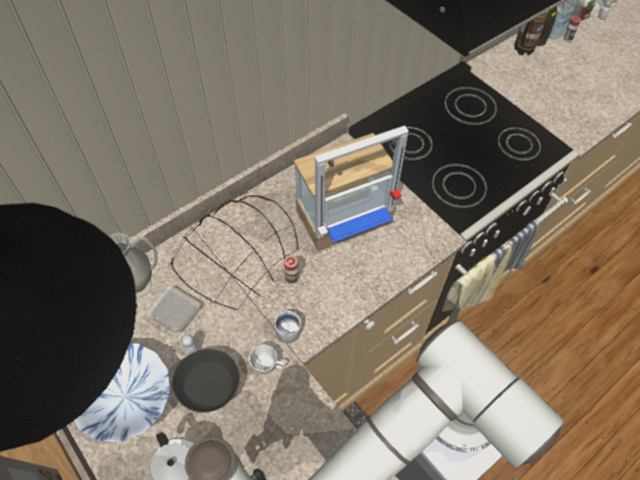

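The scene view shows the case with its blue ledge at about (332,257)–(410,284), and the red tab on the right post at about (420,260). The white tab is at (333,243), the jar at (286,260), the beaker at (222,285) and the cup at (175,282). I'll enlarge both views.

```bash
python3 - <<'E'
import cv2,numpy as np
a=cv2.imread("pics/scene0.png")[210:310,310:470];b=cv2.imread("pics/side0.png")[120:280,270:430]
a=cv2.resize(a,None,fx=5,fy=5,interpolation=cv2.INTER_CUBIC);b=cv2.resize(b,(600,600),interpolation=cv2.INTER_CUBIC)
cv2.imwrite("pics/a.png",a);cv2.imwrite("pics/b.png",b)
E
```

```text
(no output)
```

View pics/a.png

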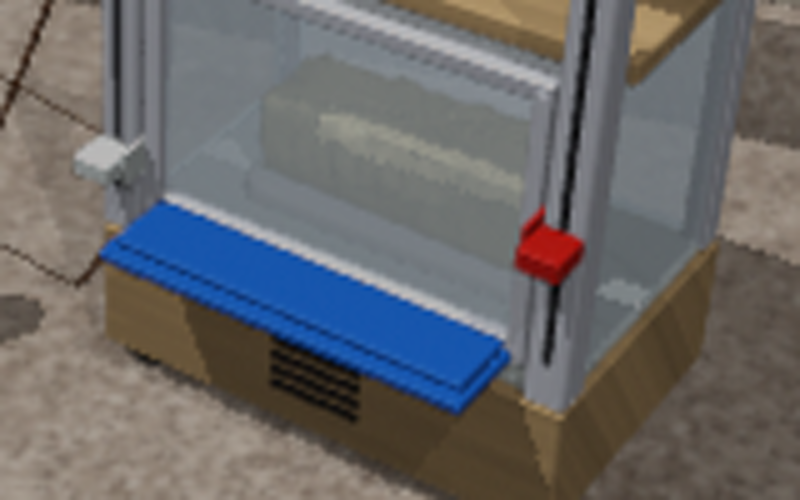

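View pics/b.png

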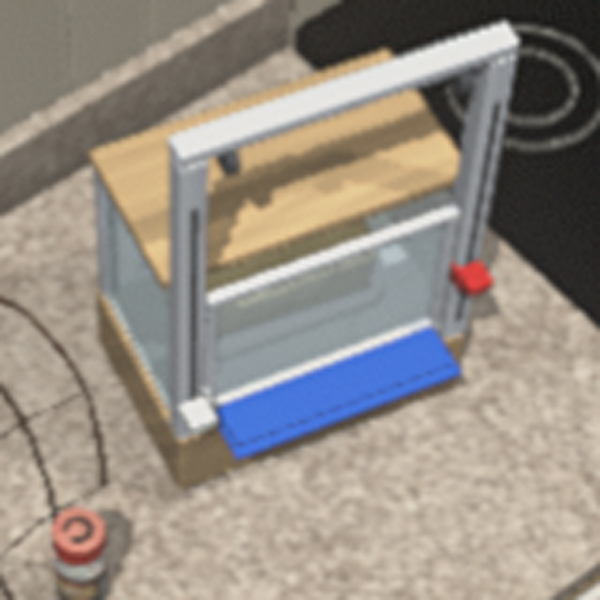

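```bash
python3 - <<'E'
from h import *
from scipy.optimize import least_squares
S=lambda u,v:("scene",310+u/5,210+v/5); D=lambda u,v:("side",270+u/3.75,120+v/3.75)
obs=[(S(103,251),(-129,100,107)),(S(461,405),(-129,-100,107)),(S(510,355),(-104+6,-100,107)),
(D(239,455),(-129,100,107)),(D(461,371),(-129,-100,107)),
(D(172,142),(None,)),]
obs=obs[:-1]
def W(q,p):
    c,s=np.cos(q[2]),np.sin(q[2]);return np.array([q[0]+c*p[0]-s*p[1],q[1]+s*p[0]+c*p[1],p[2]])
use=[o for i,o in enumerate(obs) if i!=2]
f=lambda q:np.concatenate([np.array(proj(o[0],W(q,p)))-o[1:] for o,p in use])
a=atz(*obs[0][0],107);b=atz(*obs[1][0],107);print(a,b,np.linalg.norm(a-b));a=atz(*obs[3][0],107);b=atz(*obs[4][0],107);print(a,b,np.linalg.norm(a-b))
q=least_squares(f,[760,100,0.4],x_scale=[100,100,.3]).x;print("case",q,f(q).round(2))
# red tab: top front edge mid, bottom front edge mid (scene); top-face centre
for s,d in [(S(540,266),D(476,284))]: print("tab front",tri(s,d))
print("tab at y=-119, fit x,z")
g=lambda t:np.array(proj("scene",W(q,(t[0],-119,t[1]))))-S(540,266)[1:]
r=least_squares(g,[-110,180]).x;print(r,g(r))
for x in (-95,-105,-109,-113,-120):print(x,[ (np.array(proj(n,W(q,(x,-119,r[1])))).round(1)).tolist() for n in("scene","side")])
for n,u,v,z in [("scene",286,278,2),("scene",222,300,2),("scene",176,298,2),("scene",285,244,105),("side",291,262,105),("side",288,317,66),("side",263,355,62)]:print(n,u,v,atz(n,u,v,z).round(0))
st=arm.read_state();print(R.from_quat(st["ee_rot"]).as_matrix().round(3).tolist())
print(D(476,284),D(474,262))
E
```

```text
[588.18137342 -20.19168998 107.        ] [ 541.843581   -211.96620667  107.        ] 197.2933254245764
[590.61936105 -22.29248535 107.        ] [ 542.90203127 -213.44381656  107.        ] 197.01719463989306
case [ 6.91038321e+02 -1.47517996e+02 -2.43300738e-01] [-0.03 -0.47  0.66  0.2  -0.62  0.67  0.27  0.24]
tab front (array([ 563.32473778, -236.95615904,  178.26487984]), [2.3, 2.3])
tab at y=-119, fit x,z
[-109.21722455  181.11075989] [-1.47792889e-12  2.84217094e-13]
-95 [[421.1, 260.0], [396.2, 193.9]]
-105 [[418.9, 262.2], [397.8, 196.4]]
-109 [[418.0, 263.2], [398.5, 197.4]]
-113 [[417.2, 264.1], [399.1, 198.4]]
-120 [[415.6, 265.7], [400.3, 200.1]]
scene 286 278 [600. 115.   2.]
scene 222 300 [459. 225.   2.]
scene 176 298 [420. 339.   2.]
scene 285 244 [611. 116. 105.]
side 291 262 [612. 118. 105.]
side 288 317 [494. 219.  66.]
side 263 355 [446. 340.  62.]
[[0.97, -0.243, -0.0], [-0.243, -0.97, -0.002], [0.0, 0.002, -1.0]]
('side', 396.93333333333334, 195.73333333333335) ('side', 396.4, 189.86666666666667)
```

The ledge fits well: the measured edge is 197 mm against 200 mm. The case is at about (691,-148) with a yaw of -0.243, and the red tab is at z≈180, so the lift is about 74 mm. The tool's x axis already points along the case's x axis. I'll swing over high first.

Call:
step_arm([
  {"slide":[20,30,-30],"jaw":0},
  {"slide":[55,75,-60],"jaw":0},
  {"slide":[90,120,-80],"jaw":0},
  {"slide":[125,165,-80],"jaw":0},
  {"slide":[160,210,-80],"jaw":0},
  {"slide":[195,255,-80],"jaw":0},
  {"slide":[230,305,-80],"jaw":0},
  {"slide":[265,350,-80],"jaw":0},
])

```text
$.motion[0]: bad value
```

Call:
step_arm([
  {"dr":[0,0,0],"slide":[20,30,-30],"jaw":0},
  {"dr":[0,0,0],"slide":[55,75,-60],"jaw":0},
  {"dr":[0,0,0],"slide":[90,120,-80],"jaw":0},
  {"dr":[0,0,0],"slide":[125,165,-80],"jaw":0},
  {"dr":[0,0,0],"slide":[160,210,-80],"jaw":0},
  {"dr":[0,0,0],"slide":[195,255,-80],"jaw":0},
  {"dr":[0,0,0],"slide":[230,305,-80],"jaw":0},
  {"dr":[0,0,0],"slide":[265,350,-80],"jaw":0},
])

```text
clock: 1.1
position: [323.7, 200.4, 311.2]
ee_rot: [0.993, -0.122, -0.0, -0.0]
contact_force: [1.3, -0.1, 0.7]
gripper_width: 0.0
grasp_force: 0.0
```

Call:
step_arm([
  {"dr":[0,0,0],"slide":[35,50,0],"jaw":0},
  {"dr":[0,0,0],"slide":[70,100,0],"jaw":0},
  {"dr":[0,0,0],"slide":[105,150,0],"jaw":0},
  {"dr":[0,0.6,0],"slide":[140,200,0],"jaw":0},
  {"dr":[0,1.8,0],"slide":[172,250,0],"jaw":0},
  {"dr":[0,3,0],"slide":[172,250,0],"jaw":0},
  {"dr":[0,4.2,0],"slide":[172,250,0],"jaw":0},
  {"dr":[0,5.4,0],"slide":[172,250,0],"jaw":0},
])

```text
clock: 2.1
position: [433.7, -91.7, 317.6]
ee_rot: [0.931, -0.12, 0.342, 0.049]
contact_force: [0.7, -2.1, 2.7]
gripper_width: 0.2
grasp_force: 0.0
```

```bash
python3 - <<'E'
from h import *
s=arm.read_state();print(s["clock"],s["position"].round(0),s["joints"].round(2));print(R.from_quat(s["ee_rot"]).as_matrix().round(2).tolist(),s["contact_force"])
E
```

```text
2.1 [434. -92. 318.] [ 0.27 -0.33 -0.96  0.86 -0.46  0.35]
[[0.74, -0.26, 0.62], [-0.19, -0.97, -0.17], [0.65, 0.01, -0.76]] [ 0.74296155 -2.13638255  2.72890238]
```

Call:
step_arm([
  {"dr":[0,0,0],"slide":[-15,0,40],"jaw":0},
  {"dr":[0,0,0],"slide":[-30,0,80],"jaw":0},
  {"dr":[0,0,0],"slide":[-45,0,120],"jaw":0},
  {"dr":[0,0,0],"slide":[-60,0,160],"jaw":0},
  {"dr":[0,0.5,0],"slide":[-78,0,200],"jaw":0},
  {"dr":[0,1,0],"slide":[-78,0,200],"jaw":0},
  {"dr":[0,1.5,0],"slide":[-78,0,200],"jaw":0},
  {"dr":[0,2,0],"slide":[-78,0,200],"jaw":0},
])

```text
clock: 3.1
position: [464.9, -35.1, 309.7]
ee_rot: [0.899, -0.128, 0.41, 0.079]
contact_force: [0.7, 0.4, -0.7]
gripper_width: 0.0
grasp_force: 0.0
```

```bash
cat > s.py <<'E'
from h import *
s=arm.read_state();print(s["clock"],s["position"].round(0),s["joints"].round(2));print(R.from_quat(s["ee_rot"]).as_matrix().round(2).tolist(),s["contact_force"].round(1))
E
python3 s.py
```

```text
3.1 [465. -35. 310.] [-0.14 -0.28 -1.07  2.05 -0.16 -0.56]
[[0.63, -0.3, 0.72], [-0.17, -0.95, -0.25], [0.76, 0.04, -0.65]] [ 0.7  0.4 -0.7]
```

The tilt ran into joint limits (j3, j4 and j5). I'll fit a quick kinematic model from the readings so I can choose a feasible tool orientation under the ledge.

```bash
cat > kin.py <<'E'
from h import *
from scipy.optimize import least_squares
lo=np.array([-3.14,-1.21,-1.07,-3.16,-2.99,-3.1]);hi=np.array([3.14,2.06,1.41,2.05,-.16,3.1])
def fk(j,p,s4=1,s6=1):
    h,a,L1,e,L2,Lt=p; ry=lambda t:R.from_euler('y',t)
    A=R.from_euler('z',j[0]);B=A*ry(j[1]);C=B*ry(-j[2])
    D=C*R.from_euler('x',s4*j[3])*ry(-j[4])
    w=A.apply([a,0,h])+B.apply([0,0,L1])+C.apply([L2,0,e])
    F=D*R.from_euler('x',s6*j[5])
    return w+D.apply([Lt,0,0]),F*R.from_matrix([[0,0,1],[0,-1,0],[1,0,0]])
Q=[([1.5846,.3855,.00675,-.0004,-1.194,-.2586],[151.33,605.86,230.3],None),([.27,-.33,-.96,.86,-.46,.35],[433.7,-91.7,317.6],[.931,-.12,.342,.049]),([-.14,-.28,-1.07,2.05,-.16,-.56],[464.9,-35.1,309.7],[.899,-.128,.41,.079])]
E
python3 - <<'E'
from kin import *
Q[0]=(Q[0][0],Q[0][1],[.9925,-.1222,0,.001])
for s4 in(1,-1):
  for s6 in(1,-1):
    f=lambda p:np.concatenate([fk(j,p,s4,s6)[0]-x for j,x,_ in Q])
    r=least_squares(lambda p:np.append(f(p),(p-[300,0,350,50,350,230])*.02),[300,0,350,50,350,230])
    print(s4,s6,r.x.round(0),np.abs(f(r.x)).max().round(1),[(fk(j,r.x,s4,s6)[1].inv()*R.from_quat(o)).as_rotvec().round(2).tolist() for j,x,o in Q])
E
```

```text
1 1 [-1110.  1260.   206.   376.  -941.  -463.] 159.8 [[0.0, -0.0, 2.09], [-0.49, 0.5, -0.71], [-0.22, 0.22, -1.41]]
1 -1 [-1110.  1260.   206.   376.  -941.  -463.] 159.8 [[0.0, -0.0, 1.57], [-0.62, 0.29, -0.04], [-0.09, 0.37, -2.52]]
-1 1 [357.  73. 602. -68. 355. 482.] 159.8 [[-0.0, 0.0, 2.09], [0.0, 0.0, 0.87], [0.0, -0.01, 2.69]]
-1 -1 [357.  73. 602. -68. 355. 482.] 159.8 [[-0.0, 0.0, 1.57], [0.0, 0.0, 1.57], [-0.0, -0.0, 1.57]]
```

```bash
cat >> kin.py <<'E'
def fk(j,p):
    h,a,L1,e,L2,Lt,d,tx,ty=p; ry=lambda t:R.from_euler('y',t)
    A=R.from_euler('z',j[0]);B=A*ry(j[1]);C=B*ry(-j[2])
    D=C*R.from_euler('x',-j[3])*ry(-j[4])
    w=A.apply([a,d,h])+B.apply([0,0,L1])+C.apply([L2,0,e])
    F=D*R.from_euler('x',-j[5])
    return w+D.apply([Lt,ty,tx]),F*R.from_matrix([[0,0,1],[0,-1,0],[1,0,0]])*R.from_euler('z',np.pi/2)
E
python3 - <<'E'
from kin import *
p0=np.array([300,0,350,0,350,250,0,0,0.])
for mask in ([1]*6+[1,0,0],[1]*6+[0,0,1],[1]*6+[0,1,1],[1]*9):
    m=np.array(mask)
    f=lambda p:np.concatenate([fk(j,p*m)[0]-x for j,x,_ in Q])
    r=least_squares(lambda p:np.append(f(p),(p-p0)*.01),p0)
    print((r.x*m).round(0),np.abs(f(r.x)).max().round(1))
E
```

```text
[-102.  430.  491.   75.  -41.  199.  -80.    0.    0.] 136.7
[ 151.   -2.  568.    7.  419.  299.    0.    0. -159.] 1.0
[ 153.    2.  565.    4.  419.  295.    0.   -1. -160.] 0.7
[ 143.    4.  568.   10.  412.  296.   -1.    0. -158.] 0.2
```

```bash
cat >> kin.py <<'E'
P=np.array([151,-2,568,7,419,299,0,0,-159.])
P=least_squares(lambda p:np.append(np.concatenate([fk(j,p*[1,1,1,1,1,1,0,0,1])[0]-x for j,x,_ in Q]),(p-P)*.05),P).x*[1,1,1,1,1,1,0,0,1]
def pts(j):
    h,a,L1,e,L2,Lt,d,tx,ty=P;ry=lambda t:R.from_euler('y',t)
    A=R.from_euler('z',j[0]);B=A*ry(j[1]);C=B*ry(-j[2]);D=C*R.from_euler('x',-j[3])*ry(-j[4])
    w=A.apply([a,0,h])+B.apply([0,0,L1])+C.apply([L2,0,e]);return w,w+D.apply([0,ty,0])
def ik(x,d,seed,Rt=None):
    def f(j):
        p,r=fk(j,P);
        o=(r.apply([0,0,1])-d)*300 if Rt is None else (r.inv()*Rt).as_rotvec()*300
        return np.concatenate([p-x,o,.02*(j-seed)])
    r=least_squares(f,np.clip(seed,lo+.03,hi-.03),bounds=(lo+.02,hi-.02));return r.x,np.linalg.norm(f(r.x)[:6])
E
python3 - <<'E'
from kin import *
rng=np.random.default_rng(0)
seeds=[np.array([b,.2,-.5,q,-1.2,0]) for b in(-.3,.3) for q in(0,1.4,-1.5,-2.8)]
for az in(-1.4,-1,-.6,-.24,.1,.5):
  for pt in(0,15,30,45,55):
    t=np.radians(pt);d=np.array([np.cos(t)*np.cos(az),np.cos(t)*np.sin(az),-np.sin(t)])
    e=np.array([567,-117])+15*np.array([.97,-.243]) ;out=[]
    for s in seeds:
      j,r=ik(np.r_[e,75],d,s)
      if r>3: continue
      k,r2=ik(np.r_[e,150],d,j)
      if r2<3: out.append((round(min((j-lo).min(),(hi-j).min()),2),j.round(2).tolist(),[x.round(0).tolist() for x in pts(j)]))
    out.sort(key=lambda o:-o[0])
    if out: print(az,pt,*out[0])
E
```

```text
-1.4 0 0.28 [0.37, 0.89, -0.79, 1.37, -1.55, -0.0] [[375.0, 147.0, 92.0], [531.0, 174.0, 75.0]]
-1.4 15 0.26 [0.35, 0.75, -0.81, 1.38, -1.31, 0.0] [[376.0, 138.0, 149.0], [532.0, 164.0, 152.0]]
-1.4 30 0.27 [0.31, 0.62, -0.8, 1.35, -1.07, -0.0] [[381.0, 121.0, 201.0], [538.0, 135.0, 225.0]]
-1.4 45 0.3 [0.26, 0.52, -0.77, 1.22, -0.85, 0.0] [[393.0, 104.0, 244.0], [546.0, 88.0, 287.0]]
-1.4 55 0.35 [0.23, 0.48, -0.72, 1.04, -0.73, -0.0] [[410.0, 97.0, 269.0], [552.0, 48.0, 320.0]]
-1 45 0.09 [-0.01, 0.43, -0.95, 1.96, -0.69, 0.0] [[322.0, -2.0, 258.0], [467.0, 57.0, 287.0]]
-1 55 0.17 [0.0, 0.39, -0.9, 1.71, -0.51, -0.0] [[338.0, 1.0, 276.0], [489.0, 24.0, 320.0]]
-0.24 0 0.12 [-0.67, 1.06, -0.95, -2.67, -1.97, 0.0] [[254.0, -201.0, 44.0], [291.0, -50.0, 75.0]]
-0.24 15 0.1 [-0.67, 0.78, -0.97, -2.73, -1.47, -0.0] [[260.0, -205.0, 141.0], [301.0, -52.0, 152.0]]
-0.24 30 0.21 [-0.62, 0.51, -0.86, -2.7, -0.86, -0.0] [[300.0, -215.0, 238.0], [330.0, -59.0, 225.0]]
0.1 0 0.36 [-0.8, 0.95, -0.71, -2.24, -1.63, 0.0] [[300.0, -308.0, 63.0], [284.0, -151.0, 75.0]]
0.1 15 0.36 [-0.77, 0.7, -0.71, -2.23, -1.21, 0.0] [[315.0, -306.0, 172.0], [294.0, -149.0, 152.0]]
0.1 30 0.48 [-0.64, 0.48, -0.59, -2.07, -0.73, 0.0] [[376.0, -281.0, 292.0], [324.0, -147.0, 225.0]]
0.1 45 0.11 [-0.28, 0.36, -0.41, -1.36, -0.27, -0.0] [[484.0, -141.0, 399.0], [371.0, -142.0, 287.0]]
0.5 0 0.66 [-0.79, 0.87, -0.41, -1.84, -1.49, -0.0] [[392.0, -398.0, 119.0], [319.0, -264.0, 75.0]]
0.5 15 0.66 [-0.74, 0.68, -0.41, -1.75, -1.19, 0.0] [[412.0, -373.0, 225.0], [328.0, -259.0, 152.0]]
0.5 30 0.71 [-0.6, 0.52, -0.36, -1.55, -0.88, 0.0] [[457.0, -312.0, 326.0], [354.0, -245.0, 225.0]]
0.5 45 0.47 [-0.38, 0.42, -0.31, -1.18, -0.63, 0.0] [[509.0, -201.0, 396.0], [396.0, -222.0, 287.0]]
0.5 55 0.37 [-0.21, 0.39, -0.31, -0.83, -0.53, -0.0] [[528.0, -114.0, 410.0], [431.0, -203.0, 320.0]]
```

```bash
cat >> kin.py <<'E'
from scipy.spatial.transform import Slerp
Rd=R.from_matrix([[.97,-.243,0],[-.243,-.97,0],[0,0,-1]])
def tilt(az,pt):
    t=np.radians(pt);d=np.array([np.cos(t)*np.cos(az),np.cos(t)*np.sin(az),-np.sin(t)]);z=np.array([0,0,-1.])
    ax=np.cross(z,d);ax/=np.linalg.norm(ax);return R.from_rotvec(ax*np.arccos(z@d))*Rd
def cmd(a,b):
    return ((a[1].inv()*b[1]).as_rotvec()/np.radians(8)).round(2).tolist(),a[1].inv().apply(np.array(b[0])-a[0]).round(0).tolist()
def now():
    s=arm.read_state();return s["position"],R.from_quat(s["ee_rot"])
def track(w,j,n=12):
    for a,b in zip(w,w[1:]):
        sl=Slerp([0,1],R.concatenate([a[1],b[1]]));e=0;m=9
        for u in np.linspace(0,1,n+1)[1:]:
            j2,r=ik((1-u)*np.array(a[0])+u*np.array(b[0]),None,j,sl(u));e=max(e,r);m=min(m,(j2-lo).min(),(hi-j2).min());j=j2
        print("cmd",cmd(a,b),"err",round(e,1),"margin",round(m,2),"j",j.round(2),"wrist",[x.round(0).tolist() for x in pts(j)])
    return j
E
python3 - <<'E'
from kin import *
j=arm.read_state()["joints"];n=np.array([.97,-.243,0]);c=np.array([567,-117,0.])
w=[now(),(np.array([450,-100,330]),Rd),(np.array([460,-140,300]),tilt(.8,50)),(np.array([470,-140,250]),tilt(.6,25)),(c-60*n+[0,0,200],tilt(.2,17)),(c-50*n+[0,0,68],tilt(.2,17)),(c+25*n+[0,0,68],tilt(.2,17)),(c+25*n+[0,0,165],tilt(.2,17))]
track(w,j)
E
```

```text
cmd ([0.41, -6.16, -0.25], [17.0, 67.0, -8.0]) err 0.0 margin 0.03 j [ 0.13  0.04 -0.19  0.   -1.34  1.19] wrist [[429.0, 58.0, 629.0], [450.0, -100.0, 629.0]]
cmd ([4.33, 2.51, 0.0], [19.0, 36.0, 30.0]) err 0.0 margin 0.87 j [-0.42  0.05 -0.18 -0.71 -1.17  1.98] wrist [[397.0, -178.0, 631.0], [326.0, -278.0, 529.0]]
cmd ([1.85, 2.75, -0.53], [-7.0, 27.0, 43.0]) err 0.0 margin 0.39 j [-0.75  0.16 -0.36 -1.28 -1.18  2.71] wrist [[333.0, -312.0, 508.0], [246.0, -293.0, 376.0]]
cmd ([-1.55, 2.4, -1.8], [-22.0, 11.0, 69.0]) err 52.4 margin 0.02 j [-0.6   0.08 -0.54 -1.58 -0.73  3.08] wrist [[320.0, -219.0, 482.0], [246.0, -166.0, 352.0]]
cmd ([0.0, 0.0, 0.0], [-110.0, 57.0, 47.0]) err 116.1 margin 0.02 j [-0.55  0.29 -0.5  -1.55 -0.67  3.08] wrist [[395.0, -242.0, 404.0], [297.0, -186.0, 291.0]]
cmd ([0.0, 0.0, 0.0], [32.0, 21.0, 65.0]) err 115.3 margin 0.02 j [-0.52  0.41 -0.35 -1.58 -0.67  3.08] wrist [[462.0, -265.0, 388.0], [367.0, -209.0, 273.0]]
cmd ([0.0, 0.0, 0.0], [84.0, -40.0, -28.0]) err 101.1 margin 0.02 j [-0.54  0.26 -0.38 -1.61 -0.69  3.08] wrist [[417.0, -249.0, 453.0], [338.0, -195.0, 326.0]]
```

```bash
cat > plan.py <<'E'
from kin import *
n=np.array([.97,-.243,0]);c=np.array([567,-117,0.])
def plan(g):
    Z=R.from_euler('z',g);T=lambda a,p:tilt(a,p)*Z
    return [(np.array([450,-100,330]),Rd*Z),(np.array([460,-140,300]),T(.8,50)),(np.array([470,-140,250]),T(.6,25)),(c-60*n+[0,0,200],T(.2,17)),(c-50*n+[0,0,68],T(.2,17)),(c+25*n+[0,0,68],T(.2,17)),(c+25*n+[0,0,165],T(.2,17))]
E
python3 - <<'E'
from plan import *
for g in(1.2,-1.57+.4):
    print(g);w=plan(g);track([now()]+w,arm.read_state()["joints"]);print(w[-1][1].as_matrix().round(2).tolist())
E
```

```text
1.2
cmd ([-3.31, -5.61, 7.78], [17.0, 67.0, -8.0]) err 23.9 margin 0.02 j [ 0.13  0.04 -0.19  0.   -1.34 -0.01] wrist [[429.0, 58.0, 629.0], [450.0, -100.0, 629.0]]
cmd ([3.9, -3.12, 0.0], [41.0, -5.0, 30.0]) err 0.0 margin 0.87 j [-0.42  0.05 -0.18 -0.71 -1.17  0.78] wrist [[397.0, -178.0, 631.0], [326.0, -278.0, 529.0]]
cmd ([3.24, -0.73, -0.53], [22.0, 16.0, 43.0]) err 0.0 margin 0.71 j [-0.75  0.16 -0.36 -1.28 -1.18  1.51] wrist [[333.0, -312.0, 508.0], [246.0, -293.0, 376.0]]
cmd ([1.68, 2.31, -1.8], [2.0, 24.0, 69.0]) err 0.0 margin 0.4 j [-0.77  0.22 -0.67 -1.86 -0.97  2.39] wrist [[282.0, -275.0, 383.0], [228.0, -159.0, 287.0]]
cmd ([0.0, 0.0, 0.0], [14.0, 123.0, 47.0]) err 0.0 margin 0.14 j [-0.86  0.7  -0.76 -2.05 -1.22  2.96] wrist [[274.0, -316.0, 171.0], [238.0, -162.0, 155.0]]
cmd ([0.0, 0.0, 0.0], [31.0, -22.0, 65.0]) err 0.0 margin 0.15 j [-0.75  0.68 -0.6  -2.1  -1.12  2.8 ] wrist [[353.0, -328.0, 195.0], [311.0, -180.0, 155.0]]
cmd ([0.0, 0.0, 0.0], [-7.0, -93.0, -28.0]) err 0.0 margin 0.32 j [-0.7   0.4  -0.54 -1.97 -0.94  2.47] wrist [[363.0, -303.0, 338.0], [311.
[... 576 characters left out ...]
md ([-2.82, -0.49, -1.8], [-19.0, -16.0, 69.0]) err 116.3 margin 0.02 j [-0.01 -0.1  -0.59 -0.74 -0.18  3.08] wrist [[315.0, -4.0, 525.0], [262.0, -120.0, 430.0]]
cmd ([0.0, 0.0, 0.0], [-95.0, -79.0, 47.0]) err 181.0 margin 0.02 j [-0.02  0.12 -0.56 -0.76 -0.18  3.08] wrist [[397.0, -9.0, 456.0], [325.0, -123.0, 371.0]]
cmd ([0.0, 0.0, 0.0], [-7.0, 37.0, 65.0]) err 180.7 margin 0.02 j [-0.05  0.27 -0.41 -0.75 -0.18  3.08] wrist [[480.0, -23.0, 442.0], [406.0, -137.0, 358.0]]
cmd ([0.0, 0.0, 0.0], [69.0, 61.0, -28.0]) err 172.2 margin 0.02 j [-0.04  0.12 -0.43 -0.74 -0.18  3.08] wrist [[429.0, -19.0, 502.0], [368.0, -134.0, 411.0]]
[[0.08, 0.34, 0.94], [0.69, -0.7, 0.19], [0.72, 0.63, -0.29]]
```

Call:
step_arm([
  {"dr":[0.05,-0.8,0],"slide":[2,8,-1],"jaw":0},
  {"dr":[0.1,-1.6,-0.1],"slide":[4,17,-2],"jaw":0},
  {"dr":[0.15,-2.5,-0.1],"slide":[6,25,-3],"jaw":0},
  {"dr":[0.2,-3.3,-0.1],"slide":[9,34,-4],"jaw":0},
  {"dr":[0.25,-4.2,-0.2],"slide":[11,45,-5],"jaw":0},
  {"dr":[0.3,-5,-0.2],"slide":[14,55,-6],"jaw":0},
  {"dr":[0.4,-5.6,-0.2],"slide":[16,62,-7],"jaw":0},
  {"dr":[0.4,-6.15,-0.25],"slide":[17,67,-8],"jaw":0},
])

```text
clock: 4.1
position: [450.4, -99.0, 331.4]
ee_rot: [0.991, -0.125, 0.038, 0.008]
contact_force: [1.0, -0.2, -0.1]
gripper_width: -0.1
grasp_force: 0.0
```

```bash
python3 s.py;python3 - <<'E'
from plan import *
track([now()]+plan(1.2)[:4],arm.read_state()["joints"])
E
```

```text
4.1 [450. -99. 331.] [ 0.16 -0.   -0.25  0.04 -1.25  1.15]
[[0.97, -0.25, 0.07], [-0.25, -0.97, -0.02], [0.08, 0.01, -1.0]] [ 1.  -0.2 -0.1]
cmd ([-0.3, -0.51, 8.55], [-0.0, 1.0, 1.0]) err 0.0 margin 0.83 j [ 0.13  0.04 -0.19 -0.   -1.34 -0.01] wrist [[429.0, 58.0, 629.0], [450.0, -100.0, 629.0]]
cmd ([3.9, -3.12, 0.0], [41.0, -5.0, 30.0]) err 0.0 margin 0.87 j [-0.42  0.05 -0.18 -0.71 -1.17  0.78] wrist [[397.0, -178.0, 631.0], [326.0, -278.0, 529.0]]
cmd ([3.24, -0.73, -0.53], [22.0, 16.0, 43.0]) err 0.0 margin 0.71 j [-0.75  0.16 -0.36 -1.28 -1.18  1.51] wrist [[333.0, -312.0, 508.0], [246.0, -293.0, 376.0]]
cmd ([1.68, 2.31, -1.8], [2.0, 24.0, 69.0]) err 0.0 margin 0.4 j [-0.77  0.22 -0.67 -1.86 -0.97  2.39] wrist [[282.0, -275.0, 383.0], [228.0, -159.0, 287.0]]
```

Call:
step_arm([
  {"dr":[0,-0.1,1.1],"slide":[0,0,0],"jaw":0},
  {"dr":[-0.1,-0.1,2.2],"slide":[0,0,0],"jaw":0},
  {"dr":[-0.1,-0.2,3.3],"slide":[0,0,0],"jaw":0},
  {"dr":[-0.2,-0.3,4.4],"slide":[0,0,0],"jaw":0},
  {"dr":[-0.2,-0.3,5.5],"slide":[0,0,0],"jaw":0},
  {"dr":[-0.2,-0.4,6.6],"slide":[0,0,0],"jaw":0},
  {"dr":[-0.3,-0.5,7.7],"slide":[0,0,0],"jaw":0},
  {"dr":[-0.3,-0.5,8.55],"slide":[0,0,0],"jaw":0},
])

```text
clock: 5.1
position: [450.2, -99.9, 329.5]
ee_rot: [0.747, -0.664, 0.003, 0.001]
contact_force: [-0.2, 0.3, 0.3]
gripper_width: -0.1
grasp_force: 0.0
```

Call:
step_arm([
  {"dr":[0.5,-0.4,0],"slide":[5,0,4],"jaw":0},
  {"dr":[1,-0.8,0],"slide":[10,-1,8],"jaw":0},
  {"dr":[1.5,-1.2,0],"slide":[15,-2,12],"jaw":0},
  {"dr":[2,-1.6,0],"slide":[20,-2,16],"jaw":0},
  {"dr":[2.5,-2,0],"slide":[26,-3,20],"jaw":0},
  {"dr":[3,-2.4,0],"slide":[31,-4,24],"jaw":0},
  {"dr":[3.5,-2.8,0],"slide":[36,-5,27],"jaw":0},
  {"dr":[3.9,-3.12,0],"slide":[41,-5,30],"jaw":0},
])

```text
clock: 6.1
position: [460.1, -140.4, 300.0]
ee_rot: [0.704, -0.622, 0.02, -0.341]
contact_force: [0.4, -0.4, 0.5]
gripper_width: -0.3
grasp_force: 0.0
```

Call:
step_arm([
  {"dr":[0.4,-0.1,-0.1],"slide":[3,2,6],"jaw":0},
  {"dr":[0.8,-0.2,-0.1],"slide":[6,4,11],"jaw":0},
  {"dr":[1.2,-0.3,-0.2],"slide":[9,6,16],"jaw":0},
  {"dr":[1.6,-0.4,-0.3],"slide":[12,8,22],"jaw":0},
  {"dr":[2,-0.5,-0.3],"slide":[15,10,27],"jaw":0},
  {"dr":[2.4,-0.5,-0.4],"slide":[18,12,33],"jaw":0},
  {"dr":[2.8,-0.6,-0.5],"slide":[20,14,38],"jaw":0},
  {"dr":[3.24,-0.73,-0.53],"slide":[22,16,43],"jaw":0},
])

```text
clock: 7.1
position: [470.8, -140.1, 250.4]
ee_rot: [0.633, -0.557, 0.136, -0.52]
contact_force: [0.3, 0.0, 0.0]
gripper_width: 0.2
grasp_force: 0.0
```

```bash
python3 s.py;python3 - <<'E'
from plan import *
track([now()]+plan(1.2)[3:],arm.read_state()["joints"])
E
```

```text
7.1 [ 471. -140.  250.] [-0.75  0.16 -0.36 -1.28 -1.17  1.51]
[[0.34, -0.56, 0.75], [-0.85, 0.16, 0.51], [-0.41, -0.81, -0.42]] [0.3 0.  0. ]
cmd ([1.65, 2.27, -1.76], [2.0, 26.0, 69.0]) err 0.0 margin 0.4 j [-0.77  0.22 -0.67 -1.86 -0.97  2.39] wrist [[282.0, -275.0, 383.0], [228.0, -159.0, 287.0]]
cmd ([0.0, 0.0, 0.0], [14.0, 123.0, 47.0]) err 0.0 margin 0.14 j [-0.86  0.7  -0.76 -2.05 -1.22  2.96] wrist [[274.0, -316.0, 171.0], [238.0, -162.0, 155.0]]
cmd ([0.0, 0.0, 0.0], [31.0, -22.0, 65.0]) err 0.0 margin 0.15 j [-0.75  0.68 -0.6  -2.1  -1.12  2.8 ] wrist [[353.0, -328.0, 195.0], [311.0, -180.0, 155.0]]
cmd ([0.0, 0.0, 0.0], [-7.0, -93.0, -28.0]) err 0.0 margin 0.32 j [-0.7   0.4  -0.54 -1.97 -0.94  2.47] wrist [[363.0, -303.0, 338.0], [311.0, -180.0, 252.0]]
```

Call:
step_arm([
  {"dr":[0.2,0.3,-0.2],"slide":[0,3,9],"jaw":0},
  {"dr":[0.4,0.6,-0.4],"slide":[0,6,17],"jaw":0},
  {"dr":[0.6,0.9,-0.7],"slide":[1,10,26],"jaw":0},
  {"dr":[0.8,1.1,-0.9],"slide":[1,13,35],"jaw":0},
  {"dr":[1,1.4,-1.1],"slide":[1,16,43],"jaw":0},
  {"dr":[1.2,1.7,-1.3],"slide":[2,20,52],"jaw":0},
  {"dr":[1.4,2,-1.5],"slide":[2,23,60],"jaw":0},
  {"dr":[1.65,2.27,-1.76],"slide":[2,26,69],"jaw":0},
])

```text
clock: 8.1
position: [508.8, -102.5, 199.6]
ee_rot: [0.604, -0.531, 0.36, -0.473]
contact_force: [0.0, 0.9, -0.7]
gripper_width: -0.1
grasp_force: 0.0
```

```bash
python3 - <<'E'
from plan import *
track([now()]+plan(1.2)[4:],arm.read_state()["joints"])
s=arm.read_state();print(s["clock"],s["joints"].round(2))
a=optics.get_image("scene");b=optics.get_image("wrist")
cv2.imwrite("pics/c.png",np.hstack([cv2.resize(a[180:480,160:480],(480,450)),cv2.resize(b,(320,240)) if 0 else cv2.copyMakeBorder(cv2.resize(b,(320,240)),0,210,0,0,0)]))
E
```

```text
cmd ([0.0, -0.01, 0.02], [13.0, 123.0, 47.0]) err 0.0 margin 0.14 j [-0.86  0.7  -0.76 -2.05 -1.22  2.96] wrist [[274.0, -316.0, 171.0], [238.0, -162.0, 155.0]]
cmd ([0.0, 0.0, 0.0], [31.0, -22.0, 65.0]) err 0.0 margin 0.15 j [-0.75  0.68 -0.6  -2.1  -1.12  2.8 ] wrist [[353.0, -328.0, 195.0], [311.0, -180.0, 155.0]]
cmd ([0.0, 0.0, 0.0], [-7.0, -93.0, -28.0]) err 0.0 margin 0.32 j [-0.7   0.4  -0.54 -1.97 -0.94  2.47] wrist [[363.0, -303.0, 338.0], [311.0, -180.0, 252.0]]
8.1 [-0.77  0.23 -0.66 -1.86 -0.97  2.39]
```

View pics/c.png

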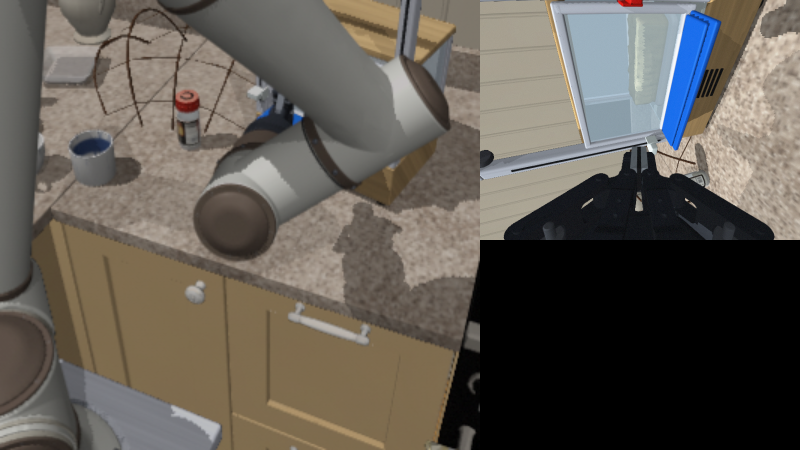

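The arm is clear of the loose objects. The wrist view (turned sideways) shows the ledge, and the red tab at its top edge. Next I'll lower the tool, then move in beneath the ledge.

Call:
step_arm([
  {"dr":[0,0,0],"slide":[2,15,6],"jaw":0},
  {"dr":[0,0,0],"slide":[3,31,12],"jaw":0},
  {"dr":[0,0,0],"slide":[5,46,18],"jaw":0},
  {"dr":[0,0,0],"slide":[7,62,24],"jaw":0},
  {"dr":[0,0,0],"slide":[8,77,29],"jaw":0},
  {"dr":[0,0,0],"slide":[10,92,35],"jaw":0},
  {"dr":[0,0,0],"slide":[12,108,41],"jaw":0},
  {"dr":[0,0,0],"slide":[13,123,47],"jaw":0},
])

```text
clock: 9.2
position: [518.4, -105.3, 67.1]
ee_rot: [0.604, -0.531, 0.358, -0.474]
contact_force: [0.9, 0.4, -1.0]
gripper_width: -0.0
grasp_force: 0.0
```

Call:
step_arm([
  {"dr":[0,0,0],"slide":[4,-3,8],"jaw":0},
  {"dr":[0,0,0],"slide":[8,-6,17],"jaw":0},
  {"dr":[0,0,0],"slide":[12,-8,25],"jaw":0},
  {"dr":[0,0,0],"slide":[16,-11,33],"jaw":0},
  {"dr":[0,0,0],"slide":[20,-14,41],"jaw":0},
  {"dr":[0,0,0],"slide":[24,-17,50],"jaw":0},
  {"dr":[0,0,0],"slide":[28,-20,58],"jaw":0},
  {"dr":[0,0,0],"slide":[31,-22,65],"jaw":0},
])

```text
clock: 10.2
position: [588.3, -120.7, 66.0]
ee_rot: [0.605, -0.531, 0.356, -0.474]
contact_force: [-25.1, 1.7, 3.2]
gripper_width: -0.1
grasp_force: 0.0
```

```bash
python3 - <<'E'
from plan import *
track([now()]+plan(1.2)[6:],arm.read_state()["joints"])
b=optics.get_image("wrist");cv2.imwrite("pics/d.png",b)
E
python3 s.py
```

```text
cmd ([0.04, 0.04, -0.0], [-4.0, -95.0, -27.0]) err 0.0 margin 0.32 j [-0.7   0.4  -0.54 -1.97 -0.94  2.47] wrist [[363.0, -303.0, 338.0], [311.0, -180.0, 252.0]]
10.25 [ 588. -120.   66.] [-0.74  0.68 -0.59 -2.09 -1.1   2.79]
[[0.18, -0.31, 0.93], [-0.98, 0.01, 0.2], [-0.07, -0.95, -0.3]] [-7.4  3.1 -1.7]
```

View pics/d.png

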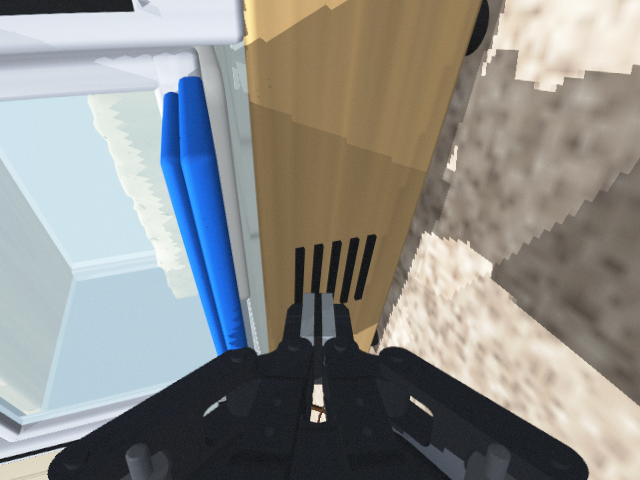

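The wrist view shows the fingers at about (320,293), below the ledge. One knuckle at (230,350) is just touching the ledge's front edge, which explains the -x force. I'll back off 14 mm and start rising.

Call:
step_arm([
  {"dr":[0,0,0],"slide":[-3,2,-6],"jaw":0},
  {"dr":[0,0,0],"slide":[-6,4,-12],"jaw":0},
  {"dr":[0,0,0],"slide":[-6,4,-12],"jaw":0},
  {"dr":[0,0,0],"slide":[-6,2,-13],"jaw":0},
  {"dr":[0,0,0],"slide":[-6,0,-13],"jaw":0},
  {"dr":[0,0,0],"slide":[-7,-2,-14],"jaw":0},
  {"dr":[0,0,0],"slide":[-7,-4,-14],"jaw":0},
  {"dr":[0,0,0],"slide":[-7,-6,-15],"jaw":0},
])

```text
clock: 11.25
position: [577.6, -119.2, 78.1]
ee_rot: [0.603, -0.532, 0.359, -0.474]
contact_force: [-0.1, -0.4, 0.4]
gripper_width: -0.0
grasp_force: 0.0
```

```bash
python3 s.py; python3 - <<'E'
from h import *
cv2.imwrite("pics/e.png",optics.get_image("wrist"))
E
```

```text
11.25 [ 578. -119.   78.] [-0.76  0.65 -0.61 -2.08 -1.11  2.79]
[[0.18, -0.3, 0.94], [-0.98, 0.01, 0.19], [-0.07, -0.95, -0.29]] [-0.1 -0.4  0.4]
```

View pics/e.png

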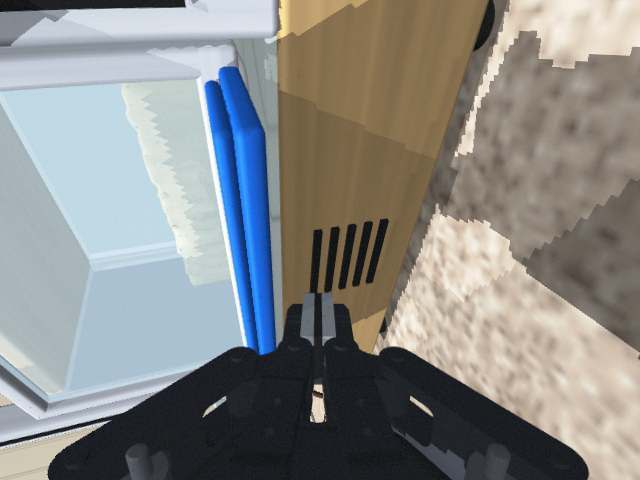

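The ledge is now right above the fingers, at about (262,330), and nothing is touching. Rising slowly.

Call:
step_arm([
  {"dr":[0,0,0],"slide":[0,-2,-0.6],"jaw":0},
  {"dr":[0,0,0],"slide":[-0.3,-4,-1.2],"jaw":0},
  {"dr":[0,0,0],"slide":[-0.4,-6,-1.8],"jaw":0},
  {"dr":[0,0,0],"slide":[-0.6,-8,-2.4],"jaw":0},
  {"dr":[0,0,0],"slide":[-0.7,-10,-3],"jaw":0},
  {"dr":[0,0,0],"slide":[-0.9,-13,-4],"jaw":0},
  {"dr":[0,0,0],"slide":[-1.1,-16,-4.9],"jaw":0},
  {"dr":[0,0,0],"slide":[-1.4,-19,-5.8],"jaw":0},
])

```text
clock: 12.3
position: [577.5, -119.2, 98.0]
ee_rot: [0.603, -0.532, 0.359, -0.474]
contact_force: [-0.3, 0.4, -2.5]
gripper_width: -0.1
grasp_force: 0.8
```

Call:
step_arm([
  {"dr":[0,0,0],"slide":[-0.2,-3,-0.9],"jaw":0},
  {"dr":[0,0,0],"slide":[-0.4,-6,-1.8],"jaw":0},
  {"dr":[0,0,0],"slide":[-0.7,-9,-2.7],"jaw":0},
  {"dr":[0,0,0],"slide":[-0.9,-12,-3.6],"jaw":0},
  {"dr":[0,0,0],"slide":[-1.1,-15,-4.6],"jaw":0},
  {"dr":[0,0,0],"slide":[-1.3,-18,-5.5],"jaw":0},
  {"dr":[0,0,0],"slide":[-1.5,-21,-6.4],"jaw":0},
  {"dr":[0,0,0],"slide":[-1.7,-24,-7.3],"jaw":0},
])

```text
clock: 13.3
position: [577.6, -119.2, 123.1]
ee_rot: [0.603, -0.532, 0.359, -0.474]
contact_force: [-1.5, 0.1, -3.0]
gripper_width: 0.1
grasp_force: 0.9
```

```bash
python3 s.py; python3 - <<'E'
from h import *
cv2.imwrite("pics/f.png",np.hstack([cv2.resize(optics.get_image("wrist"),(400,300)),cv2.resize(optics.get_image("side")[120:270,270:430],(400,375))[:300]]))
E
```

```text
13.3 [ 578. -119.  123.] [-0.74  0.52 -0.59 -2.02 -1.03  2.63]
[[0.18, -0.3, 0.94], [-0.98, 0.01, 0.19], [-0.07, -0.95, -0.29]] [-1.5  0.1 -3. ]
```

View pics/f.png

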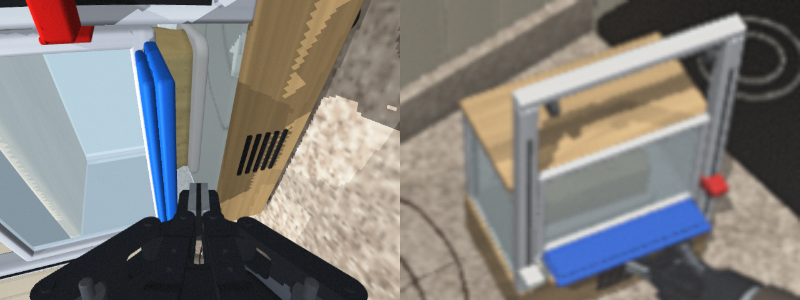

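The fingers are pushing the ledge from beneath at about 3 N. In the wrist view the red tab is at (60,20) and the ledge at (155,55). I'll rise most of the rest, then measure both.

Call:
step_arm([
  {"dr":[0,0,0],"slide":[-0.2,-3,-0.9],"jaw":0},
  {"dr":[0,0,0],"slide":[-0.4,-6,-1.8],"jaw":0},
  {"dr":[0,0,0],"slide":[-0.7,-9,-2.7],"jaw":0},
  {"dr":[0,0,0],"slide":[-0.9,-12,-3.6],"jaw":0},
  {"dr":[0,0,0],"slide":[-1.1,-15,-4.6],"jaw":0},
  {"dr":[0,0,0],"slide":[-1.3,-18,-5.5],"jaw":0},
  {"dr":[0,0,0],"slide":[-1.5,-21,-6.4],"jaw":0},
  {"dr":[0,0,0],"slide":[-1.7,-24,-7.3],"jaw":0},
])

```text
clock: 14.4
position: [577.7, -119.3, 148.2]
ee_rot: [0.603, -0.532, 0.359, -0.474]
contact_force: [-0.7, -0.2, -2.1]
gripper_width: 0.2
grasp_force: 1.0
```

```bash
python3 s.py; python3 - <<'E'
from h import *
w=optics.get_image("wrist");s=optics.get_image("side");cv2.imwrite("pics/w1.png",w);cv2.imwrite("pics/s1.png",s)
cv2.imwrite("pics/g.png",np.hstack([cv2.resize(w[0:300,0:300],(500,500),interpolation=cv2.INTER_CUBIC),cv2.resize(s[170:245,365:410],(300,500),interpolation=cv2.INTER_CUBIC)]))
E
```

```text
14.4 [ 578. -119.  148.] [-0.72  0.44 -0.57 -1.99 -0.98  2.54]
[[0.18, -0.3, 0.94], [-0.98, 0.01, 0.19], [-0.07, -0.95, -0.29]] [-0.7 -0.2 -2.1]
```

View pics/g.png

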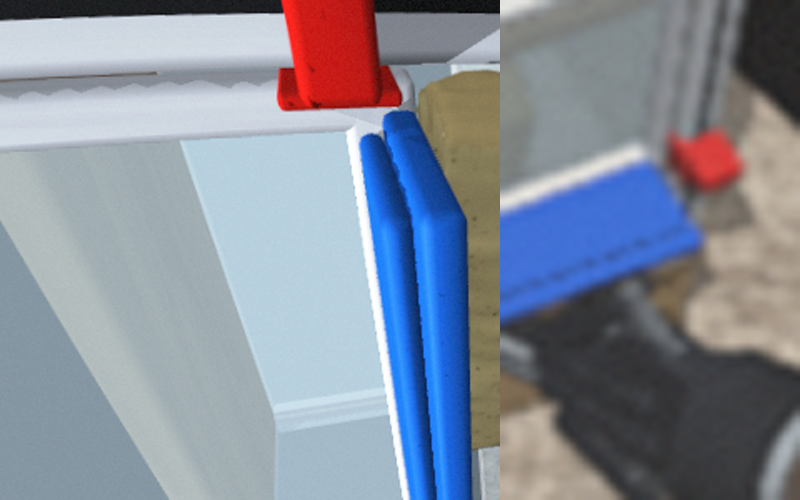

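```bash
python3 - <<'E'
from h import *
c,s=np.cos(-.2433),np.sin(-.2433);A=np.array([[c,s],[-s,c]]);q=np.array([691,-147.5])
def aty(u,v,y,crop=True):
    o,d=ray("wrist",u*.6,v*.6);O=np.r_[A@(o[:2]-q),o[2]];Dd=np.r_[A@d[:2],d[2]];return O+Dd*(y-O[1])/Dd[1]
for n,u,v,y in [("L bot front",466,215,-100),("L midtop front",417,222,-100),("L bot back",411,113,-100),("U top back",362,136,-100),("tab top in",299,106,-108),("tab bot in",378,106,-108)]: print(n,aty(u,v,y).round(1))
# same but by known x (front corner x=-129; tab front by depth from thickness)
def atx(u,v,x):
    o,d=ray("wrist",u*.6,v*.6);O=np.r_[A@(o[:2]-q),o[2]];Dd=np.r_[A@d[:2],d[2]];return O+Dd*(x-O[0])/Dd[0]
print(atx(466,215,-129),atx(417,222,-129))
for x in(-100,-105,-110,-115):print(x,atx(299,106,x).round(1),atx(378,106,x).round(1),atx(286,1,x).round(1),atx(375,1,x).round(1))
E
```

```text
L bot front [-133.7 -100.   169.9]
L midtop front [-134.5 -100.   176.7]
L bot back [ -88.7 -100.   170.7]
U top back [-100.2 -100.   180.8]
tab top in [-110.  -108.   189.8]
tab bot in [-111.6 -108.   178.4]
[-129.          -97.75319143  168.86374543] [-129.          -97.31927034  176.00089537]
-100 [-100.  -105.2  190.2] [-100.  -104.7  177.6] [-100.  -119.8  189.2] [-100.  -119.8  176.3]
-105 [-105.  -106.6  190. ] [-105.  -106.1  177.9] [-105.  -120.5  189.1] [-105.  -120.5  176.7]
-110 [-110.  -108.   189.8] [-110.  -107.5  178.3] [-110.  -121.2  188.9] [-110.  -121.2  177.2]
-115 [-115.  -109.4  189.5] [-115.  -109.   178.6] [-115.  -121.9  188.7] [-115.  -121.9  177.6]
```

The wrist measurement puts the ledge's middle at z≈176 and the tab's at ≈183. Both have the right thickness, so I need about 7 mm more, then I'll drop away and back out.

Call:
step_arm([
  {"dr":[0,0,0],"slide":[-0.1,-1.5,-0.5],"jaw":0},
  {"dr":[0,0,0],"slide":[-0.2,-3,-0.9],"jaw":0},
  {"dr":[0,0,0],"slide":[-0.3,-4.5,-1.4],"jaw":0},
  {"dr":[0,0,0],"slide":[-0.4,-6,-1.8],"jaw":0},
  {"dr":[0,0,0],"slide":[-0.5,-6.7,-2],"jaw":0},
  {"dr":[0,0,0],"slide":[-0.5,-6.7,-2],"jaw":0},
  {"dr":[0,0,0],"slide":[-0.5,-6.7,-2],"jaw":0},
  {"dr":[0,0,0],"slide":[-0.5,-6.7,-2],"jaw":0},
])

```text
clock: 15.5
position: [577.9, -119.4, 155.1]
ee_rot: [0.603, -0.532, 0.359, -0.474]
contact_force: [-0.6, -0.0, -1.0]
gripper_width: -0.6
grasp_force: 0.7
```

Call:
step_arm([
  {"dr":[0,0,0],"slide":[0,-4,-1],"jaw":0},
  {"dr":[0,0,0],"slide":[0.1,2,0.6],"jaw":0},
  {"dr":[0,0,0],"slide":[0.4,6,1.8],"jaw":0},
  {"dr":[0,0,0],"slide":[0.7,10,3],"jaw":0},
  {"dr":[0,0,0],"slide":[-2,12,-3],"jaw":0},
  {"dr":[0,0,0],"slide":[-6,15,-12],"jaw":0},
  {"dr":[0,0,0],"slide":[-11,18,-22],"jaw":0},
  {"dr":[0,0,0],"slide":[-16,21,-33],"jaw":0},
])

```text
clock: 16.5
position: [536.8, -109.3, 146.0]
ee_rot: [0.603, -0.532, 0.359, -0.474]
contact_force: [0.6, -0.2, 0.1]
gripper_width: -0.2
grasp_force: 0.0
```

```bash
python3 s.py; python3 - <<'E'
from h import *
w=optics.get_image("wrist");s=optics.get_image("side");c=optics.get_image("scene");cv2.imwrite("pics/w2.png",w)
cv2.imwrite("pics/k.png",np.hstack([cv2.resize(w[0:300,100:400],(500,500),interpolation=cv2.INTER_CUBIC),cv2.resize(s[170:245,365:410],(300,500),interpolation=cv2.INTER_CUBIC)]))
E
```

```text
16.5 [ 537. -109.  146.] [-0.78  0.43 -0.66 -1.97 -1.04  2.6 ]
[[0.18, -0.3, 0.94], [-0.98, 0.01, 0.19], [-0.07, -0.95, -0.29]] [ 0.6 -0.2  0.1]
```

View pics/k.png

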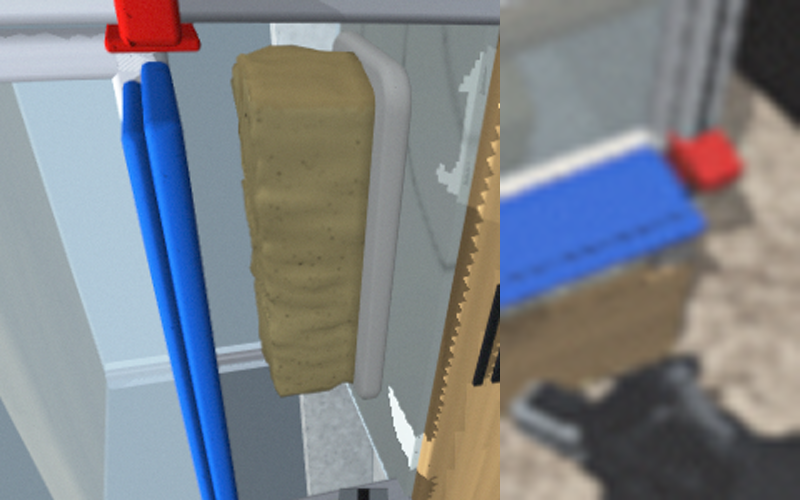

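The ledge is standing free, with its right end at (145–183,122) next to the tab at (117–180,48). Measuring both heights.

```bash
python3 - <<'E'
from h import *
c,s=np.cos(-.2433),np.sin(-.2433);A=np.array([[c,s],[-s,c]]);q=np.array([691,-147.5])
def at(u,v,k,y):
    o,d=ray("wrist",100+u*.6,v*.6);O=np.r_[A@(o[:2]-q),o[2]];Dd=np.r_[A@d[:2],d[2]];return (O+Dd*(y-O[k])/Dd[k]).round(1)
for n,u,v,k,y in [("L bot front",182,122,1,-100),("L midtop front",149,125,1,-100),("L bot back",167,64,1,-100),("L midtop back",143,65,1,-100),("U top back",122,83,1,-100),("tab top",118,46,0,-110),("tab bot",179,46,0,-110)]: print(n,at(u,v,k,y))
a=cv2.imread("pics/w2.png")
E
```

```text
L bot front [-132.6 -100.   179.8]
L midtop front [-133.4 -100.   185.7]
L bot back [ -88.7 -100.   180.3]
L midtop back [ -89.1 -100.   185.9]
U top back [-104.3 -100.   190.5]
tab top [-110.  -108.2  189.6]
tab bot [-110.  -108.   177.7]
```

```bash
python3 -c "
from bench import arm
print(arm.job_done())"
```

```text
the job is handed in; nothing more can be done
None
```

I pushed the window up from beneath and left its ledge about 2 mm above the red tab's height, inside the 8 mm allowed; the gripper is clear, the arm went nowhere near the jar, beaker or cup, and the job is handed in, with no verdict shown.

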